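# Unlock a gas outlet and take off its cap of unknown thread hand

### The job

I want to screw a hose onto the gas outlet that is locked with the hasp: swing the hasp up off its staple and throw it fully back, then unscrew that outlet's cap. Fuel gas has a left-hand thread and air a right-hand one and I don't know which this is, so try the cap one way and, if it stops dead, the other, until it comes off its thread. Lift it off and finish still holding it in the gripper, level and in mid-air at least 6 cm above where it sat; leave the other outlet's cap screwed on and do not shift the things lying around.

Things in the scene. Friction and masses are not known exactly. Their poses are not given: they have to be found in the camera images.
- outlet_block: gas outlet block, fixed: dark base plate 132 x 246 x 6 mm on two 16 mm feet, grey body 68 (x) x 170 (y) mm on it, top at z = 56 mm; two brass-collared outlets on top at y = +52 and -52 mm, gauge in the front face, a copper pipe at each end. Origin: on the table, midway between the outlets; x to the back, y towards the left outlet (seen from the robot), z up; yaw varies
- hasp (a joint): hinge of the locking hasp, rad: 0 = shut over the left cap, 2.2 = thrown fully back. A bent steel strap 24 mm wide (along the block's y), 4 mm thick, 120 g: rear leg 47 mm up from the hinge, bridge 86 mm forward over the cap (top 105 mm above the table), front leg 44 mm down, slotted foot 30 mm forward over an upright staple
- hasp_hinge (a point): middle of the hasp's hinge pin, 58 mm above the table, 42 mm behind the left outlet's axis; the pin lies along the block's y axis and the hasp swings up and to the back. Let go beyond about 1.25 rad it falls back to 2.2 by its own weight and stays; below about 0.8 it falls shut
- hasp_grip (a point): point on the hasp at the top of its front leg, midway between its edges; it can be pinched there from above across its 24 mm width (along the block's y axis) and then pivots in the grip while it swings. Shut, it is 97 mm above the table, 40 mm in front of the cap's axis, 91 mm from the hinge pin
- outlet (a point): centre of the brass collar face on which the left outlet's cap (the one under the hasp) sits, 62 mm above the table; axis vertical. The coarse two-start thread on the neck is right- or left-handed: it changes from start to start and is hidden by the cap. Right-handed comes off anticlockwise seen from above, left-handed clockwise
- cap: knurled steel screw cap of the left outlet, 44 mm across, 36 mm high, 120 g; origin at the centre of its lower rim, z up. Screwed on it sits at point outlet, top 98 mm above the table. The wrong way it stops dead after about 0.1 rad; the right way it turns easily, rises about 4 mm in the first 1.1 rad and is then off its thread and lifts straight off; 1.25 rad is a good turn, 1.6 the most
- other_cap: the same cap on the right outlet, which has no hasp; to be left screwed on. Centres of the two caps are 104 mm apart
- spanner_1: steel spanner lying left of the block, 37 x 159 x 6 mm, bystander; origin in the middle of its underside
- measure_1: tape measure left of the block, beyond the spanner, 64 x 67 x 34 mm, bystander
- sealing_tape: roll of tape behind the block's left end, 69 mm across, 21 mm high, bystander
- hexkey_1: hex key in front of the block, 33 x 83 x 5 mm, bystander
- marker_1: marker pen right of the block, 17 x 135 x 16 mm, bystander
- spool_1: spool of thread behind the block's right end, 48 mm across, 56 mm high, bystander
- other_outlet (a point): the same point on the right outlet (no hasp)

How it is judged:
By the outcome, as a careful person would: the job done as asked, in the order asked, and still so for the second after the job is handed in, while the arm keeps its last pose, push and grip.
It also fails if it takes over 53 s, if anything falls off the work surface, if the arm or the gripper's body presses on something with over 40 N, if the wrist force passes 120 N, or if a joint passes its speed limit or range.

### The arm

A 6-joint arm with a two-finger parallel gripper is mounted at the origin on a cart in front of the work surface, level with it; the furniture and walls round the work are solid. World frame = base frame: x ahead of the robot, y to its left, z up, the work surface at z = 0. Lengths are in m, angles in rad, forces in N, time in s.
With the tool pointing down it reaches from about 0.35 to 0.775 m from the base axis. Payload 5.5 kg.
Tool frame: the origin (TCP) lies between the finger pads; the fingertips stand 11 mm ahead of it and the grasp point (between the pads) lies 8 mm behind it (tips_ahead is the distance from the TCP to the fingertips, in m); z points along the fingers, y is the line along which they close (so a half turn about z gives the same grasp; the last joint's range is limited). The gripper opens to 85 mm and grips with 20 to 120 N. Pads are 22 mm wide; open, the fingers measure 114 mm over their backs; the gripper's body (76 mm by 85 mm) begins 54 mm behind the grasp point. The pads swing forward as they close: fully open they stand 13 mm farther back than shut.
Start: joints at [-1.482, 0.313, 0.046, 1.304, 0, 1.431], TCP at [0.13, -0.56, 0.242] pointing down, gripper open.
Joint ranges: [-2.76, 2.76], [-0.86, 1.69], [-1.03, 1.26], [-2.2, 2.34], [-1.47, 1.5], [-3.14, 3.14]. Speed limits (rad/s): [2.57, 2.57, 3.14, 3.14, 3.14, 3.14].

### API

Orientations are given as a unit quaternion [w, x, y, z].
In Python, from workcell import * gives the robot as it stands. The module is installed in compiled form; this text tells all that it offers.
- The arm moves only by the tool jog_arm, never from a script. Its argument "moves" is a list of rows, each an object with "fingers": the closure, from 0 (fully open) to 1 (shut); "slide": the shift along the tool's x, y, z in mm, a list of three; "angular": the turn, a rotation vector about the tool's x, y, z in degrees, a list of three. A call has 1 to 10 rows; each row is the pose to reach, as a shift and turn from the pose commanded when the call began, along the tool's axes at that moment; what a row does not reach only later rows make up. A row lasts 1/12 s, in which the tool goes at most 41.7 mm and 7.16 degrees, less where a joint would pass 70% of its speed; a pose out of reach is approached as far as the arm can. A call with a gripper value outside its range is refused whole. The fingers move at their own pace and stop on an object; "squeeze" is the grip in N (left out, the last holds). Time passes only in rows, so rows that repeat a pose let the fingers close. It gives the time, the measured TCP pose, the force, the opening and the grip force at its end, in the units of the state.
- get_state(): the state, without advancing time (a new reading comes with each control period).
- read_camera(name): name is "scene" or "top"; returns a dict with "color" (480x640x3 uint8, red, green, blue), "fovy" (degrees; the focal length in pixels is half the picture's height over the tangent of half this angle, whatever the lens; pixels are square), "cx", "cy" (the principal point, pixels), "world_from_camera" (4x4, takes a point from camera to world coordinates). Camera axes: x right, y down, z forward; pixel columns grow to the right and rows downward; lengths in m; the calibration is good to about 2 mm. A picture is of the moment at which its call begins. There is no depth.
- hand_in(): hands the job in; it is judged then, once.
Trained networks look in a picture, given as the dict that the camera call returned (one of the last four; its "shot" number tells which), for a name from the list of things; names that differ only in an ending like _2 or _b are one class to them, and where a whole thing is asked for, a point or a joint stands for the part that bears it (a point fixed in the world has none). Each returns a list of dicts, best first, with "p" (0 to 1); they miss things now and then, are a little off and sometimes report something else, mostly with a low value. They report only what shows in the picture. A call takes as long as a camera call.
- look_for(target, picture): "point" ([column, row] in pixels, amid what is visible of it).
- tip_of(target, picture): "point" ([column, row] in pixels: a listed point, or the origin of a listed thing).
The state is a dict: "clock": time; "joint_pos": joint angles; "qvel": joint speeds; "tau": joint torques, N m; "tcp_pos": TCP position; "orientation": TCP orientation; "wrist_force": force on the tool from outside, world axes, zero at the start; "ft_torque": the same for the moment, N m; "finger_gap": finger opening in m; "grip_force": force on a finger pad.
Only numpy, scipy, OpenCV 4.12 (cv2) and the standard library are available. Lean on these libraries where they do the work, as an engineer would, in place of code of your own. Each camera call takes 0.05 s, during which the arm holds its last target. There are 200 camera calls.

## Working session

There is one attempt and no reset: what is moved stays moved. The work goes in short steps, Python scripts to look and compute and a tool call to move; the robot and the scene stay as the last step left them, time stands still between calls to the robot, and variables do not carry over. Pictures are saved under pics/ and viewed, at most 10 in all, crops included, and the job is handed in when it is done.

Besides the shell and the picture viewer there is one more tool, called by a JSON object that holds its "name" and its "arguments". jog_arm: Moves the arm, as the interface text tells. Its arguments: {"type":"object","properties":{"moves":{"type":"array","items":{"type":"object","properties":{"fingers":{"type":"number"},"slide":{"type":"array","items":{"type":"number"}},"angular":{"type":"array","items":{"type":"number"}}}}},"squeeze":{"type":"number"}},"required":["moves"]}

```bash
mkdir -p pics; cat > h.py <<'E'
from workcell import *
import numpy as np, cv2
from scipy.spatial.transform import Rotation as R
from scipy.optimize import least_squares
def ray(p,uv):
    f=240/np.tan(np.radians(p["fovy"])/2); T=np.array(p["world_from_camera"])
    d=T[:3,:3]@np.array([(uv[0]-p["cx"])/f,(uv[1]-p["cy"])/f,1]); return T[:3,3],d/np.linalg.norm(d)
def atz(p,uv,z):
    o,d=ray(p,uv); return o+d*(z-o[2])/d[2]
def proj(p,X):
    f=240/np.tan(np.radians(p["fovy"])/2); T=np.linalg.inv(np.array(p["world_from_camera"]))
    c=T[:3,:3]@np.array(X)+T[:3,3]; return [f*c[0]/c[2]+p["cx"],f*c[1]/c[2]+p["cy"]]
def save(p,n): cv2.imwrite("pics/"+n+".png",p["color"][:,:,::-1])
def rel(X,Rw=None):
    s=get_state(); r=R.from_quat(np.roll(s["orientation"],-1))
    print("slide mm",np.round(r.inv().apply(np.array(X)-s["tcp_pos"])*1000,1))
    if Rw is not None: print("rotvec deg",np.round((r.inv()*Rw).as_rotvec(degrees=True),1))
E
python3 - <<'E'
from h import *
s=get_state(); print(s)
Z=dict(hasp_hinge=.058,hasp_grip=.097,outlet=.062,other_outlet=.062,cap=.062,other_cap=.062,outlet_block=0)
for n in("scene","top"):
    p=read_camera(n); save(p,n); print(n,p["fovy"],np.round(p["world_from_camera"],3).tolist())
    for t,z in Z.items():
        for r in tip_of(t,p)[:2]: print(t,r["p"],np.round(r["point"]),np.round(atz(p,r["point"],z),4))
E
```

```text
{'clock': 0.0, 'joint_pos': array([-1.48164937e+00,  3.13990993e-01,  4.49789195e-02,  1.30361255e+00,
       -8.77475812e-06,  1.43121864e+00]), 'qvel': array([ 0.00083974, -0.00068403, -0.00011233,  0.00160653,  0.00054931,
        0.00012597]), 'tau': array([ 1.00620131e-03, -4.80631328e+01,  2.98531008e+01,  1.96766958e-02,
        1.32937510e-05,  9.56051707e-06]), 'tcp_pos': array([ 0.1303289 , -0.55952492,  0.24141419]), 'orientation': array([-9.13968498e-04,  9.93467338e-01,  1.14113155e-01,  1.86621605e-05]), 'wrist_force': array([ 0.18955091, -0.03832404,  0.22646   ]), 'ft_torque': array([-0.02202131, -0.00383669, -0.01742998]), 'grip_force': 0.0, 'finger_gap': 0.08534702987958181}
scene 42.141505021887696 [[-0.868, -0.192, 0.458, 0.078], [-0.497, 0.369, -0.786, 1.1], [-0.018, -0.909, -0.415, 0.618], [0.0, 0.0, 0.0, 1.0]]
hasp_hinge 0.62 [340. 254.] [0.6221 0.0918 0.058 ]
hasp_hinge 0.58 [427. 270.] [0.4394 0.0745 0.058 ]
hasp_grip 0.82 [378. 243.] [0.5403 0.0849 0.097 ]
outlet 0.89 [361. 256.] [0.5751 0.0888 0.062 ]
outlet 0.41 [381. 237.] [ 0.5799 -0.0171  0.062 ]
other_outlet 0.79 [378. 232.] [ 0.5948 -0.0338  0.062 ]
cap 0.98 [359. 255.] [0.5824 0.0834 0.062 ]
other_cap 0.92 [381. 237.] [ 0.578  -0.0146  0.062 ]
outlet_block 0.83 [370. 271.] [0.5821 0.0291 0.    ]
outlet_block 0.17 [332. 238.] [ 0.7354 -0.0821  0.    ]
top 49.76251601762506 [[0.002, -0.993, 0.117, 0.53], [-1.0, -0.001, 0.005, 0.108], [-0.005, -0.117, -0.993, 0.937], [0.0, 0.0, 0.0, 1.0]]
hasp_hinge 0.68 [336. 243.] [0.6224 0.0893 0.058 ]
hasp_grip 0.55 [338. 293.] [0.5375 0.0865 0.097 ]
outlet 0.69 [337. 268.] [0.5805 0.0869 0.062 ]
other_outlet 0.75 [399. 267.] [ 0.5822 -0.0173  0.062 ]
cap 0.52 [336. 269.] [0.5783 0.0893 0.062 ]
cap 0.45 [432. 187.] [ 0.7188 -0.077   0.062 ]
other_cap 0.9 [398. 269.] [ 0.5779 -0.0152  0.062 ]
other_cap 0.41 [365. 268.] [0.5806 0.0403 0.062 ]
outlet_block 0.91 [368. 268.] [0.5834 0.0301 0.    ]
```

View pics/scene.png

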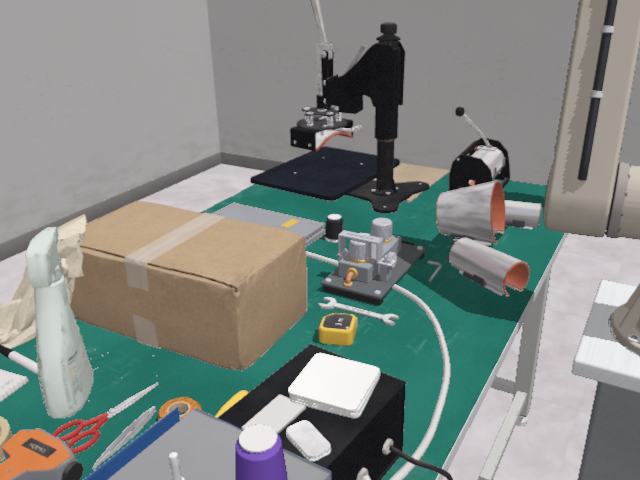

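View pics/top.png

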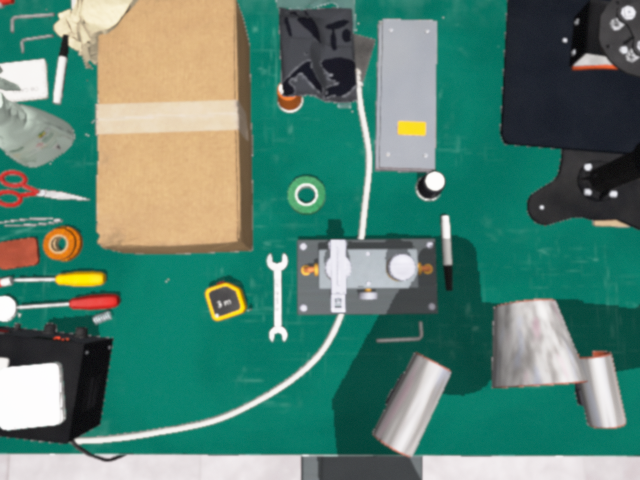

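The top view shows the block almost square to the world, with the hasp at (338,275), the free cap at (402,266) and the sealing tape at (305,195). The cone and tubes at right front need clearing, so I'll fly high. Next I fit the block pose to both views.

```bash
python3 - <<'E'
from h import *
L=dict(hasp_hinge=(.042,.052,.058),hasp_grip=(-.040,.052,.097),outlet=(0,.052,.062),other_outlet=(0,-.052,.062),cap=(0,.052,.062),other_cap=(0,-.052,.062),outlet_block=(0,0,0))
ob=[]
for n in("scene","top"):
    p=read_camera(n)
    for t,l in L.items():
        for r in tip_of(t,p)[:1]: ob.append((n,t,p,np.array(l),r["point"]))
def W(q,l): c,s=np.cos(q[2]),np.sin(q[2]); return [q[0]+c*l[0]-s*l[1],q[1]+s*l[0]+c*l[1],l[2]]
f=lambda q:np.ravel([np.array(proj(p,W(q,l)))-uv for n,t,p,l,uv in ob])
r=least_squares(f,[.58,.03,0],loss="soft_l1"); q=r.x
print(q[:2],np.degrees(q[2]))
for o,e in zip(ob,f(q).reshape(-1,2)): print(o[0],o[1],np.round(e,1))
for t in L: print(t,np.round(W(q,L[t]),4))
yaw=np.pi+q[2]
Rw=R.from_euler("z",yaw)*R.from_euler("x",np.pi)
g=W(q,L["hasp_grip"]); rel([g[0],g[1],.30],Rw); print(Rw.as_matrix().round(2))
E
```

```text
[0.57999274 0.03533645] 0.11994377827065485
scene hasp_grip [0.9 0.1]
scene outlet [-3.3 -1.6]
scene other_outlet [-1.5  1.2]
scene cap [-0.5  2.8]
scene other_cap [-0.9  2. ]
scene outlet_block [1.5 0. ]
top hasp_hinge [0.2 0.2]
top hasp_grip [-1.  0.]
top outlet [-1.   2.3]
top other_outlet [0.  2.4]
top cap [ 2.5 -1.1]
top other_cap [ 2.3 -1.6]
top outlet_block [0.5 0.3]
hasp_hinge [0.6219 0.0874 0.058 ]
hasp_grip [0.5399 0.0873 0.097 ]
outlet [0.5799 0.0873 0.062 ]
other_outlet [ 0.5801 -0.0167  0.062 ]
cap [0.5799 0.0873 0.062 ]
other_cap [ 0.5801 -0.0167  0.062 ]
outlet_block [0.58   0.0353 0.    ]
slide mm [ 545.6 -537.6  -57.7]
rotvec deg [   0.    0. -167.]
[[-1. -0. -0.]
 [-0.  1.  0.]
 [ 0.  0. -1.]]
```

{"name": "jog_arm", "arguments": {"moves": [{"slide": [0, 0, -100], "angular": [0, 0, -7], "fingers": 0}, {"slide": [0, 0, -100], "angular": [0, 0, -14]}, {"slide": [0, 0, -110], "angular": [0, 0, -21]}, {"slide": [30, -30, -110], "angular": [0, 0, -28]}, {"slide": [60, -60, -110], "angular": [0, 0, -35]}, {"slide": [90, -90, -110], "angular": [0, 0, -42]}, {"slide": [119, -118, -110], "angular": [0, 0, -49]}, {"slide": [148, -146, -110], "angular": [0, 0, -56]}, {"slide": [177, -174, -110], "angular": [0, 0, -63]}, {"slide": [205, -202, -110], "angular": [0, 0, -70]}]}}

```text
schema error: expected keys fingers, slide, angular
```

```bash
python3 - <<'E'
from h import *
s=get_state();print(s["tcp_pos"],s["joint_pos"].round(2),s["clock"])
rel([.54,.0873,.30],R.from_euler("z",np.pi)*R.from_euler("x",np.pi))
E
```

```text
[ 0.13039703 -0.56005264  0.24234785] [-1.48  0.31  0.05  1.3   0.    1.43] 1.6
slide mm [ 545.7 -537.6  -57.7]
rotvec deg [   0.     0.  -166.9]
```

{"name": "jog_arm", "arguments": {"moves": [{"fingers": 0, "slide": [0, 0, -100], "angular": [0, 0, -7]}, {"fingers": 0, "slide": [0, 0, -100], "angular": [0, 0, -14]}, {"fingers": 0, "slide": [0, 0, -110], "angular": [0, 0, -21]}, {"fingers": 0, "slide": [30, -30, -110], "angular": [0, 0, -28]}, {"fingers": 0, "slide": [60, -60, -110], "angular": [0, 0, -35]}, {"fingers": 0, "slide": [90, -90, -110], "angular": [0, 0, -42]}, {"fingers": 0, "slide": [119, -118, -110], "angular": [0, 0, -49]}, {"fingers": 0, "slide": [148, -146, -110], "angular": [0, 0, -56]}, {"fingers": 0, "slide": [177, -174, -110], "angular": [0, 0, -63]}, {"fingers": 0, "slide": [205, -202, -110], "angular": [0, 0, -70]}], "squeeze": 40}}

```text
clock: 2.43
tcp_pos: [0.2849, -0.315, 0.3525]
orientation: [0.0, 0.746, 0.665, -0.0]
wrist_force: [1.0, 0.6, -0.3]
finger_gap: 0.0854
grip_force: 0.0
```

```bash
python3 - <<'E'
from h import *
s=get_state();print(s["tcp_pos"],s["joint_pos"].round(2),s["clock"])
rel([.54,.0873,.30],R.from_euler("z",np.pi)*R.from_euler("x",np.pi))
E
```

```text
[ 0.28485853 -0.3149903   0.3524972 ] [-1.03  0.01 -0.05  1.51  0.    0.66] 2.4333
slide mm [428.9 207.4  52.4]
rotvec deg [ -0.    0.1 -96.6]
```

{"name": "jog_arm", "arguments": {"moves": [{"fingers": 0, "slide": [36, 17, 0], "angular": [0, 0, -7]}, {"fingers": 0, "slide": [72, 35, 0], "angular": [0, 0, -14]}, {"fingers": 0, "slide": [108, 52, 0], "angular": [0, 0, -21]}, {"fingers": 0, "slide": [144, 70, 0], "angular": [0, 0, -28]}, {"fingers": 0, "slide": [180, 87, 0], "angular": [0, 0, -35]}, {"fingers": 0, "slide": [216, 104, 0], "angular": [0, 0, -42]}, {"fingers": 0, "slide": [252, 122, 0], "angular": [0, 0, -49]}, {"fingers": 0, "slide": [288, 139, 0], "angular": [0, 0, -56]}, {"fingers": 0, "slide": [324, 157, 0], "angular": [0, 0, -63]}, {"fingers": 0, "slide": [360, 174, 0], "angular": [0, 0, -70]}]}}

```text
clock: 3.27
tcp_pos: [0.501, 0.0218, 0.3525]
orientation: [0.0, 0.229, 0.973, -0.0]
wrist_force: [0.8, -0.4, -0.5]
finger_gap: 0.0853
grip_force: 0.0
```

```bash
python3 - <<'E'
from h import *
s=get_state();print(s["tcp_pos"],s["joint_pos"].round(2),s["clock"])
rel([.54,.0873,.20],R.from_euler("z",np.pi)*R.from_euler("x",np.pi))
E
```

```text
[0.5009619  0.02177445 0.35250491] [-0.12  0.16  0.12  1.53 -0.    0.35] 3.2667
slide mm [ -5.5  76.  152.5]
rotvec deg [ -0.    0.1 -26.5]
```

{"name": "jog_arm", "arguments": {"moves": [{"fingers": 0.3, "slide": [-1, 19, 30], "angular": [0, 0, -6.6]}, {"fingers": 0.3, "slide": [-3, 38, 60], "angular": [0, 0, -13.2]}, {"fingers": 0.3, "slide": [-4, 57, 90], "angular": [0, 0, -19.8]}, {"fingers": 0.3, "slide": [-5.5, 76, 120], "angular": [0, 0, -26.5]}, {"fingers": 0.3, "slide": [-5.5, 76, 155], "angular": [0, 0, -26.5]}, {"fingers": 0.3, "slide": [-5.5, 76, 182], "angular": [0, 0, -26.5]}, {"fingers": 0.3, "slide": [-5.5, 76, 182], "angular": [0, 0, -26.5]}]}}

```text
clock: 3.85
tcp_pos: [0.5355, 0.0854, 0.1643]
orientation: [-0.005, 0.003, 1.0, -0.0]
wrist_force: [-0.3, 0.9, 0.0]
finger_gap: 0.0595
grip_force: 0.0
```

```bash
python3 - <<'E'
from h import *
s=get_state();print(s["tcp_pos"],s["joint_pos"].round(2),s["clock"],s["finger_gap"])
rel([.54,.0873,.089],R.from_euler("z",np.pi)*R.from_euler("x",np.pi))
a=read_camera("scene");b=read_camera("top")
for p in(a,b):
    for t,z in(("hasp_grip",.097),("hasp_hinge",.058)):
        for r in tip_of(t,p)[:1]: print(t,r["p"],np.round(atz(p,r["point"],z),4))
A=cv2.resize(a["color"][190:310,300:450],None,fx=4,fy=4);B=cv2.resize(b["color"][200:320,290:440],None,fx=4,fy=4)
im=np.vstack([A,B])[:,:,::-1]; cv2.imwrite("pics/c1.png",cv2.resize(im,(375,600)) if 0 else np.hstack([A,B])[:,:,::-1][:, :, :][::,::]) if 0 else cv2.imwrite("pics/c1.png",cv2.resize(np.hstack([A,B]),(800,320))[:,:,::-1])
E
```

```text
[0.53550161 0.0854355  0.16430843] [ 0.01  0.29 -0.17  1.11 -0.    0.02] 3.85 0.0594814150540107
slide mm [-5.3  1.9 75.3]
rotvec deg [-0.  -0.6 -0.3]
hasp_grip 0.62 [0.5422 0.0827 0.097 ]
hasp_hinge 0.74 [0.6209 0.0833 0.058 ]
```

View pics/c1.png

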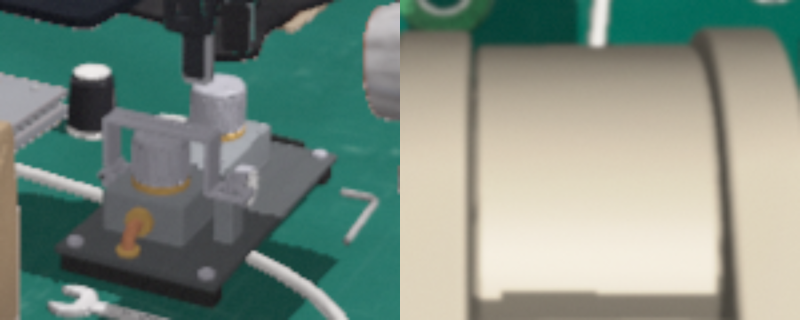

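The scene crop shows the gripper above the hasp's front end, with the strap across the left cap. The top view is hidden by the arm. I'm descending now.

{"name": "jog_arm", "arguments": {"moves": [{"fingers": 0.3, "slide": [0, 0, 30], "angular": [0, 0, 0]}, {"fingers": 0.3, "slide": [0, 0, 55], "angular": [0, 0, 0]}, {"fingers": 0.3, "slide": [0, 0, 70], "angular": [0, 0, 0]}, {"fingers": 0.3, "slide": [0, 0, 79], "angular": [0, 0, 0]}, {"fingers": 0.3, "slide": [0, 0, 79], "angular": [0, 0, 0]}, {"fingers": 0.3, "slide": [0, 0, 79], "angular": [0, 0, 0]}]}}

```text
clock: 4.65
tcp_pos: [0.5402, 0.0849, 0.0924]
orientation: [0.001, 0.004, 1.0, -0.0]
wrist_force: [0.9, 0.4, 0.4]
finger_gap: 0.0603
grip_force: 0.0
```

```bash
python3 - <<'E'
from h import *
s=get_state();print(s["tcp_pos"],s["finger_gap"],s["wrist_force"])
a=read_camera("scene")
for t,z in(("hasp_grip",.097),("hasp_hinge",.058),("cap",.062)):
    for r in tip_of(t,a)[:1]: print(t,r["p"],np.round(atz(a,r["point"],z),4))
cv2.imwrite("pics/c2.png",cv2.resize(a["color"][190:310,300:450],None,fx=5,fy=5)[:,:,::-1])
E
```

```text
[0.54023042 0.08485296 0.09236141] 0.06033373310102411 [0.89811717 0.37413696 0.42200347]
hasp_grip 0.71 [0.5401 0.0827 0.097 ]
hasp_hinge 0.69 [0.613  0.0933 0.058 ]
cap 0.71 [0.576  0.0862 0.062 ]
```

View pics/c2.png

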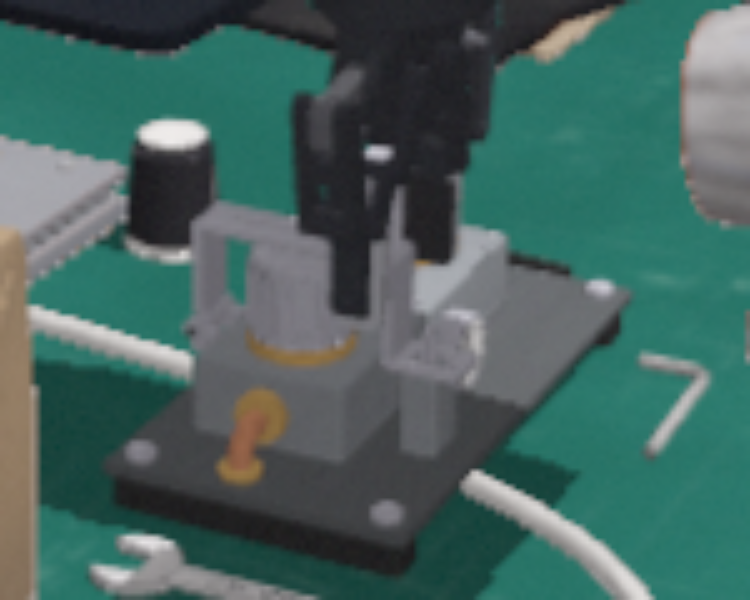

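The fingers straddle the strap, with the leg at (395,290) between the tips at (350,300) and (432,250). Now I close them.

{"name": "jog_arm", "arguments": {"moves": [{"fingers": 1, "slide": [0, 0, 2], "angular": [0, 0, 0]}, {"fingers": 1, "slide": [0, 0, 2], "angular": [0, 0, 0]}, {"fingers": 1, "slide": [0, 0, 2], "angular": [0, 0, 0]}, {"fingers": 1, "slide": [0, 0, 2], "angular": [0, 0, 0]}, {"fingers": 1, "slide": [0, 0, 2], "angular": [0, 0, 0]}, {"fingers": 1, "slide": [0, 0, 2], "angular": [0, 0, 0]}, {"fingers": 1, "slide": [0, 0, 2], "angular": [0, 0, 0]}, {"fingers": 1, "slide": [0, 0, 2], "angular": [0, 0, 0]}], "squeeze": 30}}

```text
clock: 5.52
tcp_pos: [0.5395, 0.0866, 0.0897]
orientation: [0.0, 0.003, 1.0, 0.001]
wrist_force: [0.2, 5.6, 1.6]
finger_gap: 0.0233
grip_force: 30.2
```

```bash
python3 - <<'E'
from h import *
s=get_state();print(s["tcp_pos"],s["finger_gap"],s["grip_force"],s["wrist_force"])
# arc table: slides in tool (x=-world x, z=-world z)
a0=np.arctan2(39,82)
for d in range(0,96,5):
    t=a0+np.radians(d); print(d, round(91*(np.cos(t)-np.cos(a0)),1), round(-91*(np.sin(t)-np.sin(a0)),1))
E
```

```text
[0.53953814 0.08656114 0.08974603] 0.0233432890717531 30.185886081308126 [0.23573055 5.58205256 1.62664774]
0 0.0 -0.0
5 -3.7 -7.0
10 -8.0 -13.7
15 -12.9 -19.9
20 -18.3 -25.7
25 -24.2 -31.1
30 -30.6 -35.9
35 -37.3 -40.1
40 -44.3 -43.7
45 -51.7 -46.7
50 -59.3 -49.0
55 -67.1 -50.7
60 -74.9 -51.6
65 -82.9 -51.9
70 -90.8 -51.5
75 -98.7 -50.4
80 -106.4 -48.6
85 -114.0 -46.2
90 -121.3 -43.1
95 -128.3 -39.4
```

{"name": "jog_arm", "arguments": {"moves": [{"fingers": 1, "slide": [-3.7, 1, -7], "angular": [0, 0, 0]}, {"fingers": 1, "slide": [-8, 1, -13.7], "angular": [0, 0, 0]}, {"fingers": 1, "slide": [-12.9, 1, -19.9], "angular": [0, 0, 0]}, {"fingers": 1, "slide": [-18.3, 1, -25.7], "angular": [0, 0, 0]}, {"fingers": 1, "slide": [-24.2, 1, -31.1], "angular": [0, 0, 0]}, {"fingers": 1, "slide": [-30.6, 1, -35.9], "angular": [0, 0, 0]}, {"fingers": 1, "slide": [-37.3, 1, -40.1], "angular": [0, 0, 0]}, {"fingers": 1, "slide": [-44.3, 1, -43.7], "angular": [0, 0, 0]}]}}

```text
clock: 6.18
tcp_pos: [0.5832, 0.087, 0.1333]
orientation: [-0.001, 0.003, 1.0, 0.001]
wrist_force: [-1.8, 5.8, -3.5]
finger_gap: 0.0235
grip_force: 29.6
```

Smooth. I continue from 40° to 90° (slides relative to here).

{"name": "jog_arm", "arguments": {"moves": [{"fingers": 1, "slide": [-7.4, 1, -3], "angular": [0, 0, 0]}, {"fingers": 1, "slide": [-15, 1, -5.3], "angular": [0, 0, 0]}, {"fingers": 1, "slide": [-22.8, 1, -7], "angular": [0, 0, 0]}, {"fingers": 1, "slide": [-30.6, 1, -7.9], "angular": [0, 0, 0]}, {"fingers": 1, "slide": [-38.6, 1, -8.2], "angular": [0, 0, 0]}, {"fingers": 1, "slide": [-46.5, 1, -7.8], "angular": [0, 0, 0]}, {"fingers": 1, "slide": [-54.4, 1, -6.7], "angular": [0, 0, 0]}, {"fingers": 1, "slide": [-62.1, 1, -4.9], "angular": [0, 0, 0]}, {"fingers": 1, "slide": [-69.7, 1, -2.5], "angular": [0, 0, 0]}, {"fingers": 1, "slide": [-77, 1, 0.6], "angular": [0, 0, 0]}]}}

```text
clock: 7.02
tcp_pos: [0.661, 0.0877, 0.1331]
orientation: [-0.0, 0.003, 1.0, 0.001]
wrist_force: [-3.4, 8.4, 1.3]
finger_gap: 0.023
grip_force: 29.6
```

```bash
python3 - <<'E'
from h import *
a=read_camera("scene")
cv2.imwrite("pics/c3.png",cv2.resize(a["color"][160:310,270:450],None,fx=4,fy=4)[:,:,::-1])
E
```

```text
(no output)
```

View pics/c3.png

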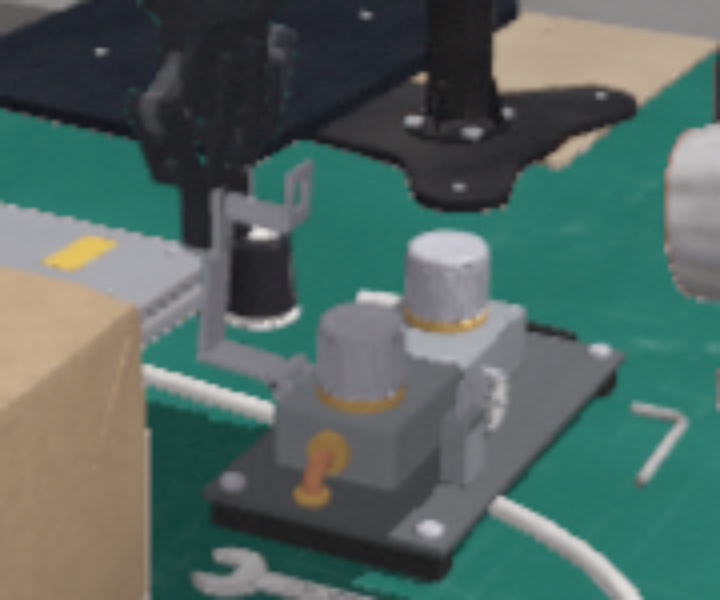

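The hasp stands thrown about 90° back, with its foot at (300,190). The left cap is clear at (360,350). I'll release it so that it falls back.

{"name": "jog_arm", "arguments": {"moves": [{"fingers": 0.25, "slide": [0, 0, 0], "angular": [0, 0, 0]}, {"fingers": 0.25, "slide": [0, 0, 0], "angular": [0, 0, 0]}, {"fingers": 0.25, "slide": [0, 0, 0], "angular": [0, 0, 0]}, {"fingers": 0.25, "slide": [0, 0, 0], "angular": [0, 0, 0]}, {"fingers": 0.25, "slide": [0, 0, 0], "angular": [0, 0, 0]}, {"fingers": 0.25, "slide": [0, 0, -30], "angular": [0, 0, 0]}, {"fingers": 0.25, "slide": [0, 0, -60], "angular": [0, 0, 0]}, {"fingers": 0, "slide": [10, 0, -75], "angular": [0, 0, 0]}, {"fingers": 0, "slide": [45, 0, -75], "angular": [0, 0, 0]}, {"fingers": 0, "slide": [81, 0, -65], "angular": [0, 0, 0]}]}}

```text
clock: 7.9
tcp_pos: [0.5816, 0.0864, 0.2002]
orientation: [0.004, 0.004, 1.0, -0.0]
wrist_force: [-0.1, 0.3, 0.2]
finger_gap: 0.0858
grip_force: 0.0
```

```bash
python3 - <<'E'
from h import *
a=read_camera("scene")
s=get_state();print(s["tcp_pos"],s["joint_pos"].round(2),s["wrist_force"].round(1),s["finger_gap"])
for t,z in(("cap",.062),("outlet",.062),("other_cap",.062),("other_outlet",.062)):
    for r in tip_of(t,a)[:1]: print(t,r["p"],np.round(atz(a,r["point"],z),4))
for r in look_for("cap",a)[:2]: print(r["p"],np.round(atz(a,r["point"],.08),4))
cv2.imwrite("pics/c4.png",cv2.resize(a["color"][160:310,270:450],None,fx=4,fy=4)[:,:,::-1])
E
```

```text
[0.56543228 0.08694979 0.1921747 ] [ 0.01  0.34 -0.04  1.21 -0.    0.02] [-10.9   0.9  -8.8] 0.08540821112279412
cap 0.64 [0.5801 0.0816 0.062 ]
outlet 0.9 [0.578  0.0795 0.062 ]
other_cap 0.69 [ 0.5869 -0.0241  0.062 ]
other_outlet 0.94 [ 0.5804 -0.0157  0.062 ]
```

View pics/c4.png

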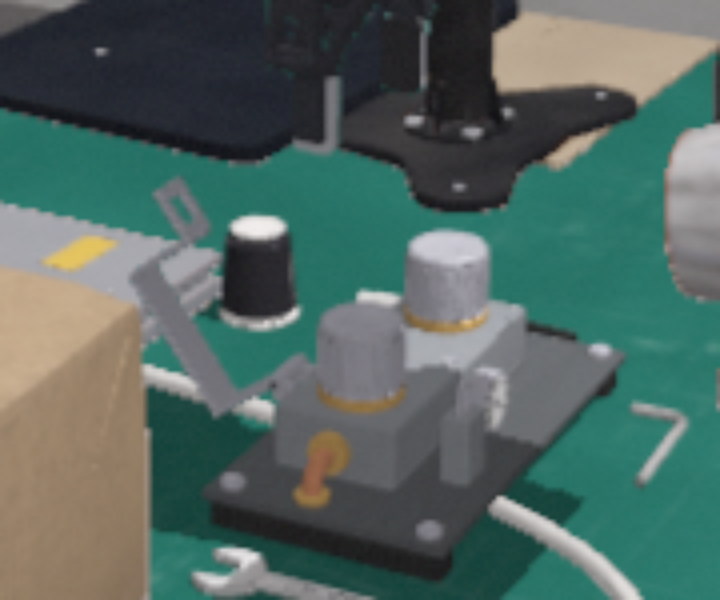

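The hasp lies thrown fully back at (185,290), and the left cap at (360,355) is free. Next I settle above the cap.

{"name": "jog_arm", "arguments": {"moves": [{"fingers": 0, "slide": [0, 0, 0], "angular": [0, 0, 0]}, {"fingers": 0, "slide": [0, 0, 20], "angular": [0, 0, 0]}, {"fingers": 0, "slide": [0, 0, 40], "angular": [0, 0, 0]}, {"fingers": 0, "slide": [0, 0, 50], "angular": [0, 0, 0]}, {"fingers": 0, "slide": [0, 0, 50], "angular": [0, 0, 0]}, {"fingers": 0, "slide": [0, 0, 50], "angular": [0, 0, 0]}, {"fingers": 0, "slide": [0, 0, 50], "angular": [0, 0, 0]}]}}

```text
clock: 8.78
tcp_pos: [0.5808, 0.0867, 0.1483]
orientation: [0.001, 0.003, 1.0, -0.0]
wrist_force: [0.8, 0.1, -0.3]
finger_gap: 0.0853
grip_force: 0.0
```

```bash
python3 - <<'E'
from h import *
rel([.5805,.0875,.0785],R.from_euler("z",np.pi)*R.from_euler("x",np.pi))
s=get_state();print(s["tcp_pos"],s["joint_pos"].round(2),s["wrist_force"].round(1),s["finger_gap"])
E
```

```text
slide mm [ 0.4  0.8 69.8]
rotvec deg [-0.   0.1 -0.4]
[0.58080941 0.08669077 0.14830046] [ 0.01  0.38 -0.1   1.1  -0.    0.02] [ 0.8  0.1 -0.3] 0.08534028757732472
```

{"name": "jog_arm", "arguments": {"moves": [{"fingers": 0, "slide": [0, 1, 30], "angular": [0, 0, 0]}, {"fingers": 0, "slide": [0, 1, 55], "angular": [0, 0, 0]}, {"fingers": 0, "slide": [0, 1, 66], "angular": [0, 0, 0]}, {"fingers": 0, "slide": [0, 1, 69], "angular": [0, 0, 0]}, {"fingers": 0, "slide": [0, 1, 69], "angular": [0, 0, 0]}, {"fingers": 0.6, "slide": [0, 1, 69], "angular": [0, 0, 0]}, {"fingers": 1, "slide": [0, 1, 69], "angular": [0, 0, 0]}, {"fingers": 1, "slide": [0, 1, 69], "angular": [0, 0, 0]}, {"fingers": 1, "slide": [0, 1, 69], "angular": [0, 0, 0]}, {"fingers": 1, "slide": [0, 1, 69], "angular": [0, 0, 0]}], "squeeze": 60}}

```text
clock: 9.62
tcp_pos: [0.581, 0.0877, 0.08]
orientation: [0.002, 0.003, 1.0, -0.0]
wrist_force: [-0.7, -0.0, 5.6]
finger_gap: 0.0428
grip_force: 61.2
```

{"name": "jog_arm", "arguments": {"moves": [{"fingers": 1, "slide": [0, 0, 0], "angular": [0, 0, 0]}, {"fingers": 1, "slide": [0, 0, 0], "angular": [0, 0, 0]}, {"fingers": 1, "slide": [0, 0, 0], "angular": [0, 0, 0]}]}}

```text
clock: 9.87
tcp_pos: [0.5809, 0.0877, 0.08]
orientation: [0.001, 0.003, 1.0, -0.0]
wrist_force: [-1.2, -0.2, 6.3]
finger_gap: 0.0427
grip_force: 61.2
```

{"name": "jog_arm", "arguments": {"moves": [{"fingers": 1, "slide": [0, 0, 0], "angular": [0, 0, -2]}, {"fingers": 1, "slide": [0, 0, 0], "angular": [0, 0, -4]}, {"fingers": 1, "slide": [0, 0, 0], "angular": [0, 0, -6]}, {"fingers": 1, "slide": [0, 0, -0.5], "angular": [0, 0, -8]}, {"fingers": 1, "slide": [0, 0, -0.5], "angular": [0, 0, -9]}, {"fingers": 1, "slide": [0, 0, -0.5], "angular": [0, 0, -9]}]}}

```text
clock: 10.37
tcp_pos: [0.5808, 0.0875, 0.08]
orientation: [0.001, -0.075, 0.997, -0.0]
wrist_force: [0.7, -0.4, 5.7]
finger_gap: 0.0425
grip_force: 61.4
```

```bash
python3 - <<'E'
from h import *
rel([.581,.0877,.0795],R.from_euler("z",np.pi)*R.from_euler("x",np.pi))
s=get_state();print(s["ft_torque"].round(3),s["wrist_force"].round(1),s["finger_gap"])
E
```

```text
slide mm [-0.2  0.1  0.5]
rotvec deg [-0.   0.1  8.6]
[-0.092 -0.04  -0.057] [ 0.7 -0.4  5.7] 0.04251282165256735
```

Torque is tiny at 9° (past the 5.7° stop), so it turns freely anticlockwise. I continue, rising with the thread.

{"name": "jog_arm", "arguments": {"moves": [{"fingers": 1, "slide": [0, 0, -0.3], "angular": [0, 0, -4]}, {"fingers": 1, "slide": [0, 0, -0.5], "angular": [0, 0, -8]}, {"fingers": 1, "slide": [0, 0, -0.8], "angular": [0, 0, -12]}, {"fingers": 1, "slide": [0, 0, -1], "angular": [0, 0, -16]}, {"fingers": 1, "slide": [0, 0, -1.3], "angular": [0, 0, -20]}, {"fingers": 1, "slide": [0, 0, -1.5], "angular": [0, 0, -24]}, {"fingers": 1, "slide": [0, 0, -1.8], "angular": [0, 0, -28]}, {"fingers": 1, "slide": [0, 0, -1.8], "angular": [0, 0, -28]}]}}

```text
clock: 11.03
tcp_pos: [0.5806, 0.0878, 0.0818]
orientation: [0.001, -0.315, 0.949, -0.0]
wrist_force: [0.3, -0.6, 6.0]
finger_gap: 0.0426
grip_force: 61.4
```

```bash
python3 - <<'E'
from h import *
s=get_state();print(s["ft_torque"].round(3),s["wrist_force"].round(1),s["finger_gap"],s["tcp_pos"])
E
```

```text
[-0.061  0.02  -0.044] [ 0.3 -0.6  6. ] 0.04264595726230438 [0.58064602 0.08778718 0.08182037]
```

{"name": "jog_arm", "arguments": {"moves": [{"fingers": 1, "slide": [0, 0, -0.3], "angular": [0, 0, -4]}, {"fingers": 1, "slide": [0, 0, -0.6], "angular": [0, 0, -9]}, {"fingers": 1, "slide": [0, 0, -0.9], "angular": [0, 0, -14]}, {"fingers": 1, "slide": [0, 0, -1.2], "angular": [0, 0, -19]}, {"fingers": 1, "slide": [0, 0, -1.5], "angular": [0, 0, -24]}, {"fingers": 1, "slide": [0, 0, -1.8], "angular": [0, 0, -29]}, {"fingers": 1, "slide": [0, 0, -2.1], "angular": [0, 0, -34]}, {"fingers": 1, "slide": [0, 0, -2.3], "angular": [0, 0, -37]}, {"fingers": 1, "slide": [0, 0, -2.3], "angular": [0, 0, -37]}]}}

```text
clock: 11.78
tcp_pos: [0.5799, 0.0879, 0.0833]
orientation: [0.0, -0.599, 0.8, 0.0]
wrist_force: [-1.1, 0.1, 3.2]
finger_gap: 0.043
grip_force: 61.1
```

{"name": "jog_arm", "arguments": {"moves": [{"fingers": 1, "slide": [0, 0, -2], "angular": [0, 0, 0]}, {"fingers": 1, "slide": [0, 0, -5], "angular": [0, 0, 0]}, {"fingers": 1, "slide": [0, 0, -5], "angular": [0, 0, 0]}]}}

```text
clock: 12.03
tcp_pos: [0.5796, 0.0877, 0.088]
orientation: [-0.0, -0.599, 0.801, 0.0]
wrist_force: [1.1, -0.0, -1.5]
finger_gap: 0.0428
grip_force: 60.9
```

```bash
python3 - <<'E'
from h import *
s=get_state();print(s["ft_torque"].round(3),s["wrist_force"].round(1),s["finger_gap"],s["tcp_pos"],s["joint_pos"].round(2))
E
```

```text
[-0.008 -0.009  0.007] [ 1.1 -0.  -1.5] 0.042797601786096026 [0.57956098 0.08770274 0.08803438] [ 0.01  0.42 -0.18  0.96 -0.   -1.27]
```

Wrist force is −1.5 N, about the cap's weight, so it is off the thread. I'm lifting it straight up.

{"name": "jog_arm", "arguments": {"moves": [{"fingers": 1, "slide": [0, 0, -8], "angular": [0, 0, 0]}, {"fingers": 1, "slide": [0, 0, -20], "angular": [0, 0, 0]}, {"fingers": 1, "slide": [0, 0, -40], "angular": [0, 0, 0]}, {"fingers": 1, "slide": [0, 0, -60], "angular": [0, 0, 0]}, {"fingers": 1, "slide": [0, 0, -80], "angular": [0, 0, 0]}, {"fingers": 1, "slide": [0, 0, -95], "angular": [0, 0, 0]}, {"fingers": 1, "slide": [0, 0, -100], "angular": [0, 0, 0]}, {"fingers": 1, "slide": [0, 0, -100], "angular": [0, 0, 0]}, {"fingers": 1, "slide": [0, 0, -100], "angular": [0, 0, 0]}, {"fingers": 1, "slide": [0, 0, -100], "angular": [0, 0, 0]}]}}

```text
clock: 12.87
tcp_pos: [0.579, 0.0877, 0.1867]
orientation: [-0.001, -0.599, 0.801, 0.001]
wrist_force: [-0.5, 0.1, -1.2]
finger_gap: 0.043
grip_force: 61.0
```

```bash
python3 - <<'E'
from h import *
s=get_state();print(s["wrist_force"].round(1),s["finger_gap"],s["tcp_pos"],s["qvel"].round(3))
a=read_camera("scene")
cv2.imwrite("pics/c5.png",cv2.resize(a["color"][160:310,270:450],None,fx=4,fy=4)[:,:,::-1])
E
```

```text
[-0.5  0.1 -1.2] 0.04304515839507243 [0.57898512 0.08768428 0.18667206] [-0.001  0.007 -0.005  0.003  0.002 -0.001]
```

View pics/c5.png

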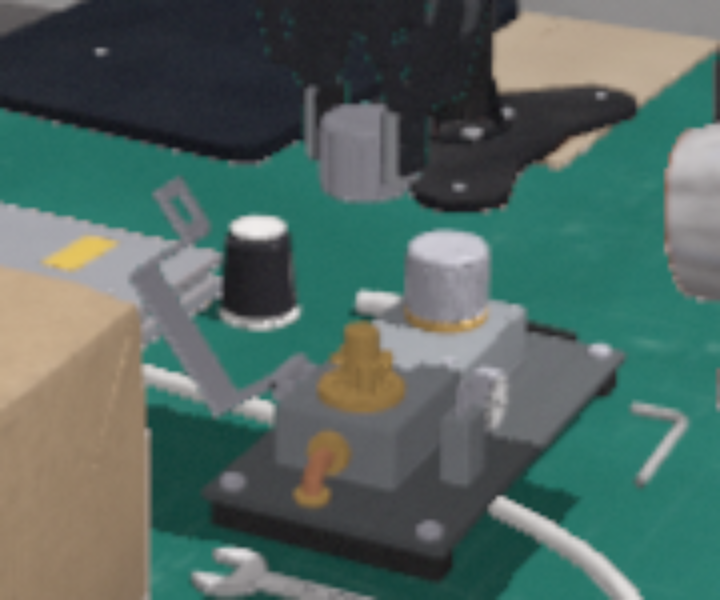

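The cap is held level at (358,150), the brass neck is bare at (360,365), the hasp is back and the other cap at (447,280) is still on.

```bash
python3 -c "
from workcell import *
print(hand_in())"
```

```text
the job is handed in; nothing more can be done
None
```

The job is done and handed in: the hasp is thrown fully back, the left cap came off anticlockwise (right-hand thread) and is held level about 10 cm above its seat, and the other cap is still on.

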